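# Free the seized orange pull pin and put it in the beaker to soak

### The job

The pull pin with the orange handle is seized in its bore. Take it by the handle, rock it about 45 degrees one way and then 45 degrees the other way until both copper shoes have given, turn it back to the middle, draw it straight up out of the block and stand it, foot down, in the empty glass beaker, leaving the beaker upright. Leave the blue pin and its block alone.

Things in the scene. Friction and masses are not known exactly. Their poses are not given: they have to be found in the camera images.
- pin_orange: Loose steel pin, 98 mm long, 90 g. Origin: centre of its foot; z along it to the handle. Shank 12 mm thick; lugs 36-43 mm up reach 14 mm out along +x and -x. Handle: orange upright paddle 34 (x) x 12 (y) mm, from 64 to 98 mm above the origin; grip across y. Seated, its foot is 10 mm above the worktop, paddle at 74-108 mm, axes along the block's; it clears the block after rising 54 mm.
- block_orange: Grey block, fixed, 54 x 54 mm on a 62 mm foot, 64 mm high, holding the orange pin upright on its z axis. Origin: centre of underside. In the 36 mm wide recess in its top, two copper shoes reach over the pin's lugs (1 mm play) and block a straight pull. With both pushed back 0.65 rad the pin passes upward within 0.2 rad of the middle (pin axes along the block's).
- shoe_left_orange (a joint): Turn (rad) of the copper shoe pushed back by turning the orange pin anticlockwise seen from above; near 0 at the start, stop at 0.87. It follows to about 0.1 short of the pin's angle and stays there (stiff, 0.15 Nm). While rocking pull only lightly, a few N: a hard pull drags a shoe back.
- shoe_right_orange (a joint): The same for the other copper shoe, pushed back by turning the pin clockwise seen from above; near 0 at the start, stop at 0.87 (also positive).
- beaker: Empty clear glass beaker, loose, 120 g, 58 mm wide, 72 mm high, inside about 50 mm wide, floor 2 mm up. Origin: centre of its underside, z up. Fingers that grip only the top 25 mm of the pin's handle stay just above the rim when the pin's foot is at the floor.
- pin_blue: Bystander: the same pin with a blue handle, seated in an equal block. Leave it in place. (Also fixed: a tall rotary evaporator at x 0.35 to 0.75, y above 0, up to 0.85 m high, left of the work, another at y below -0.37: swing the arm in front of them at a short reach, not across them.)
There are look-alikes about, which are no part of the job. Leave any green or turquoise look-alike of the pin_orange alone. What is shaped like the beaker but purple is not meant.

How it is judged:
By the outcome, as a careful person would: the job done as asked, in the order asked, and still so for the second after the job is handed in, with the robot touching nothing.
It also fails if it takes over 64 s, if anything falls off the work surface, if the arm or the gripper's body presses on something with over 40 N, if the wrist force passes 120 N, or if a joint passes its speed limit or range.

### The arm

A 7-joint arm with a two-finger parallel gripper is mounted at the origin on a cart in front of the work surface, level with it; the furniture and walls round the work are solid. World frame = base frame: x ahead of the robot, y to its left, z up, the work surface at z = 0. Lengths are in m, angles in degrees, forces in N, time in s.
With the tool pointing down it reaches from about 0.4 to 0.85 m from the base axis. Payload 4.4 kg.
Tool frame: the origin (TCP) lies at the very end of the fingers, on their centre line; the grasp point (between the pads) lies 19 mm behind it; z points along the fingers, y is the line along which they close (so a half turn about z gives the same grasp; the last joint's range is limited). The gripper opens to 94 mm and grips with 3 to 60 N. Pads are 16 mm wide; open, the fingers measure 119 mm over their backs; the gripper's body (75 mm by 177 mm) begins 78 mm behind the grasp point.
Start: joints at [60.745, 36.005, 2.206, 86.941, -1.547, 57.084, -1.146], TCP at [0.28, -0.587, 0.205] pointing down, gripper open.
Joint ranges: [-175.42, 175.42], [-21.48, 121.26], [-71.46, 75.88], [10.55, 141.38], [-63.04, 243.04], [13.31, 113.54], [-168.57, 168.57]. Speed limits (degrees/s): [147.25, 147.25, 180, 180, 180, 180, 180].

### API

Orientations are given as [roll, pitch, yaw] about the fixed x, y, z axes, in that order (R = Rz(yaw) Ry(pitch) Rx(roll)).
In Python, from bench import telemetry, optics, finish_job gives the robot as it stands.
- The arm moves only by the tool drive_tool, never from a script. Its argument "rows" is a list of rows, each a list of 3 entries, a list of its own where there are three numbers: the shift along the tool's x, y, z in cm, then the turn about the tool's z in degrees, then the closure, from -1 (fully open) to 1 (shut). In form: [[[dx, dy, dz], twist, grip], ...]. A call has 1 to 20 rows; each row is the pose to reach, as a shift and turn from the pose commanded when the call began, along the tool's axes at that moment; what a row does not reach only later rows make up. A row lasts 1/12 s, in which the tool goes at most 41.7 mm and 7.16 degrees, less where a joint would pass 70% of its speed; a pose out of reach is approached as far as the arm can. A call with a gripper value outside its range is refused whole. The fingers move at their own pace and stop on an object; "force" is the grip in N (left out, the last holds). Time passes only in rows, so rows that repeat a pose let the fingers close. It gives the time, the measured TCP pose, the force, the opening and the grip force at its end, in the units of the state.
- telemetry.get_state(): the state, without advancing time (a new reading comes with each control period).
- optics.get_image(name): name is "scene" or "top" or "wrist"; returns (picture, depth): 480x640x3 uint8, red, green, blue; 480x640 float32, m along the optical axis (not along the pixel's ray), 0 where there is no reading.
- optics.calibration(name): a dict with "fx", "fy", "cx", "cy" (pixels), "R" (3x3) and "t" (3): a world point X has camera coordinates R X + t. Camera axes: x right, y down, z forward; pixel columns grow to the right and rows downward; lengths in m; the calibration is good to about 2 mm. The wrist camera is an equidistant fisheye: a pixel r from the principal point sees the ray r / f radians off the axis. A picture is of the moment at which its call begins: read the wrist's pose just before it. calibration takes no time and is no camera call; for the wrist camera it gives the pose at the moment of the call.
- finish_job(): hands the job in; it is judged then, once.
The state is a dict: "time_s": time; "joint_positions": joint angles; "joint_velocities": joint speeds; "effort": joint torques, N m; "position": TCP position; "orientation": TCP orientation; "ft_force": force on the tool from outside, world axes, zero at the start; "ft_torque": the same for the moment, N m; "width": finger opening in m; "grip_force": force on a finger pad.
Only numpy, scipy, OpenCV 4.12 (cv2) and the standard library are available. Lean on these libraries where they do the work, as an engineer would, in place of code of your own. Each camera call takes 0.05 s, during which the arm holds its last target. There are 200 camera calls.

## Working session

There is one attempt and no reset: what is moved stays moved. The work goes in short steps, Python scripts to look and compute and a tool call to move; the robot and the scene stay as the last step left them, time stands still between calls to the robot, and variables do not carry over. Pictures are saved under pics/ and viewed, at most 12 in all, crops included, and the job is handed in when it is done.

Besides the shell and the picture viewer there is one more tool, called after "Request:" as a command line: name --argument value ..., lists and objects as JSON in quotes. drive_tool: Moves the arm, as the interface text tells. Its arguments: {"type":"object","properties":{"rows":{"type":"array","items":{"type":"array"}},"force":{"type":"number"}},"required":["rows"]}

```bash
mkdir -p pics
python3 - <<'E'
from bench import telemetry, optics
import cv2,numpy as np
s=telemetry.get_state(); print({k:np.round(v,3).tolist() for k,v in s.items()})
for n in("scene","top"):
    p,d=optics.get_image(n); cv2.imwrite(f"pics/{n}.png",p[:,:,::-1]); np.savez(f"pics/{n}.npz",p=p,d=d)
    c=optics.calibration(n); print(n,{k:np.round(v,3).tolist() for k,v in c.items()})
E
```

```text
{'time_s': 0.0, 'joint_positions': [60.744, 36.058, 2.202, 86.995, -1.546, 57.083, -1.144], 'joint_velocities': [-0.123, -0.091, 0.06, 0.076, -0.072, -0.016, -0.098], 'effort': [0.0, -54.973, 1.144, -18.663, -0.052, 0.024, 0.0], 'position': [0.279, -0.586, 0.205], 'orientation': [-179.894, 0.001, 25.488], 'ft_force': [0.374, -0.275, 0.5], 'ft_torque': [0.007, 0.0, 0.012], 'grip_force': 0.0, 'width': 0.094}
scene {'fx': 434.578, 'fy': 434.578, 'cx': 315.289, 'cy': 240.53, 'R': [[-0.798, -0.602, -0.018], [-0.385, 0.533, -0.753], [0.463, -0.595, -0.657]], 't': [0.293, 0.34, 0.513]}
top {'fx': 489.702, 'fy': 489.702, 'cx': 320.696, 'cy': 240.288, 'R': [[-0.028, -1.0, -0.002], [-0.982, 0.028, -0.185], [0.185, -0.003, -0.983]], 't': [-0.182, 0.507, 0.784]}
```

View pics/scene.png

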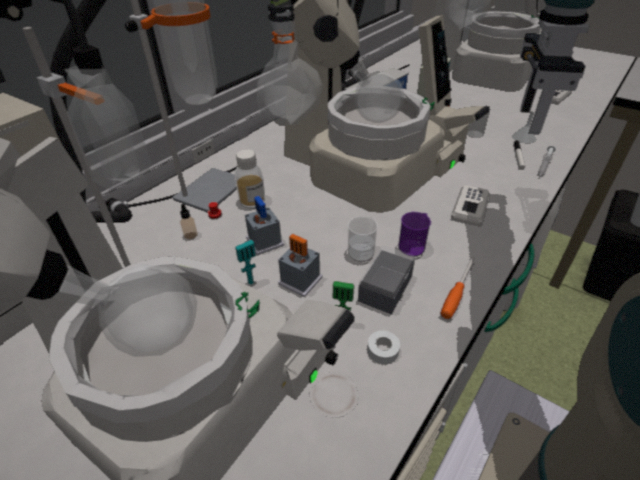

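View pics/top.png

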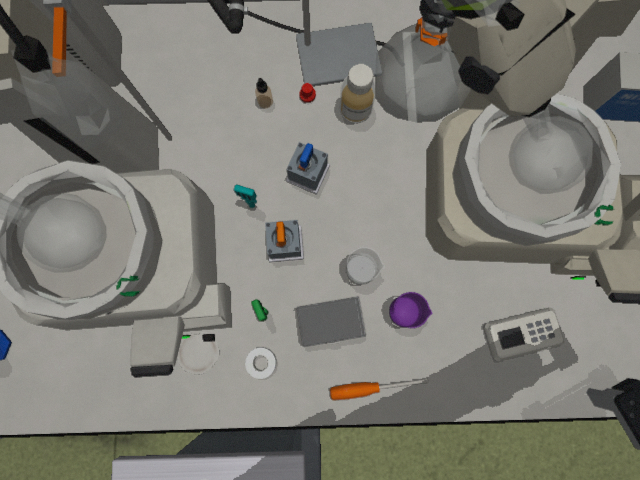

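Candidates:
- **Pin:** the orange paddle in the grey block is at top (281,233) and scene (299,244). Look-alikes are the teal pin (246,195), green pin (260,310) and blue pin (306,157). Other orange items are the screwdriver (355,390) and the clamps.
- **Beaker:** the clear one is at top (361,267). The purple one (408,310) and the flat dish (200,350) are not meant.

I choose the orange pin and the clear beaker, and will check both in a crop.

```bash
cat > h.py <<'E'
import numpy as np,cv2
from bench import optics
def ray(n,uv):
    c=optics.calibration(n);R=np.array(c["R"]);t=np.array(c["t"])
    v=R.T@np.array([(uv[0]-c["cx"])/c["fx"],(uv[1]-c["cy"])/c["fy"],1.]); return -R.T@t,v
def plane(n,uv,z):
    o,v=ray(n,uv); return o+v*(z-o[2])/v[2]
def cloud(n,d,m):
    c=optics.calibration(n);R=np.array(c["R"]);t=np.array(c["t"])
    v,u=np.nonzero(m&(d>0));z=d[v,u]
    return (np.stack([(u-c["cx"])/c["fx"]*z,(v-c["cy"])/c["fy"]*z,z],1)-t)@R
E
python3 - <<'E'
from h import *
box={"top":(265,215,300,255),"scene":(280,228,318,262)}
for n,b in box.items():
    f=np.load(f"pics/{n}.npz");p,d=f["p"],f["d"]
    h=cv2.cvtColor(p,cv2.COLOR_RGB2HSV)
    m=(h[...,0]<20)&(h[...,1]>150)&(h[...,2]>90); k=np.zeros_like(m);k[b[1]:b[3],b[0]:b[2]]=1;m&=k
    P=cloud(n,d,m); T=P[P[:,2]>.100]
    print(n,len(P),"z",P[:,2].min(),P[:,2].max(),"top",len(T),T.mean(0).round(4))
    for Q in (T,):
        (c,s,a)=cv2.minAreaRect((Q[:,:2]*1000).astype(np.float32)); print(np.round(c,1),np.round(s,1),a)
    # block top face
    x0,y0=T[:,0].mean(),T[:,1].mean()
    A=cloud(n,d,np.ones_like(m)); B=A[(np.hypot(A[:,0]-x0,A[:,1]-y0)<.06)&(abs(A[:,2]-.064)<.004)]
    r=cv2.minAreaRect((B[:,:2]*1000).astype(np.float32)); print("block",len(B),np.round(r[0],1),np.round(r[1],1),r[2])
p=np.load("pics/top.npz")["p"]
cv2.imwrite("pics/crop.png",cv2.resize(p[140:340,220:440],None,fx=3,fy=3,interpolation=cv2.INTER_CUBIC)[:,:,::-1])
print("beaker rim guess",plane("top",(363,264),.072),plane("scene",(362,228),.072))
E
```

```text
top 153 z 0.06327737943719935 0.11197943132984642 top 147 [ 0.5051 -0.1326  0.1083]
[ 505.4 -132. ] [32.  11.6] 3.5917508602142334
block 669 [ 505.8 -131.8] [54.4 54.4] 2.953862428665161
scene 79 z 0.10171415645060397 0.10873132269770054 top 79 [ 0.5024 -0.1311  0.106 ]
[ 502.5 -131.8] [31.   8.9] 4.715376377105713
block 408 [ 504.1 -133.7] [55.5 56.6] 2.893324613571167
beaker rim guess [ 0.45519729 -0.26401124  0.072     ] [ 0.44871677 -0.25758009  0.072     ]
```

View pics/crop.png

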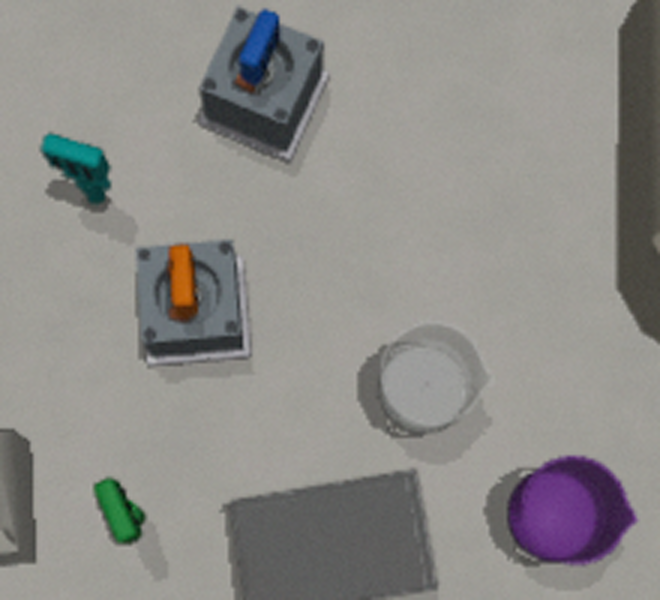

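The crop confirms the orange paddle in its block at crop (182,280), lined up with the block. The clear beaker is at crop (425,382), separate from the purple one at (570,510). I'll now swing in at short reach.

Request:
drive_tool --rows '[[[-1.8,-0.9,-3],22.5,-1],[[-1.8,-0.9,-3],22.5,-1],[[-1.8,-0.9,-3],22.5,-1],[[-1.8,-0.9,-3],22.5,-1],[[10.6,-24.5,-3],22.5,-1],[[10.6,-24.5,-3],22.5,-1],[[10.6,-24.5,-3],22.5,-1],[[10.6,-24.5,-3],22.5,-1],[[10.6,-24.5,-3],22.5,-1],[[10.6,-24.5,-3],22.5,-1],[[10.6,-24.5,-3],22.5,-1],[[10.6,-24.5,-3],22.5,-1],[[27.5,-29.8,-3],22.5,-1],[[27.5,-29.8,-3],22.5,-1],[[27.5,-29.8,-3],22.5,-1],[[27.5,-29.8,-3],22.5,-1],[[27.5,-29.8,-3],22.5,-1],[[27.5,-29.8,-3],22.5,-1]]'

```text
time_s: 1.6
position: [0.4028, -0.1974, 0.2351]
orientation: [-180.0, -0.1, 3.5]
ft_force: [-0.6, -0.5, 0.8]
width: 0.094
grip_force: 0.0
```

Run:
```python
from h import *
from bench import telemetry
s=telemetry.get_state(); print({k:np.round(s[k],3).tolist() for k in("time_s","position","orientation","joint_positions","ft_force")})
c=optics.calibration("wrist"); p,d=optics.get_image("wrist"); np.savez("pics/w1.npz",p=p,d=d,**c)
cv2.imwrite("pics/w1.png",p[:,:,::-1]); print(c)
```

```text
{'time_s': 1.6, 'position': [0.403, -0.197, 0.235], 'orientation': [-179.973, -0.064, 3.462], 'joint_positions': [20.299, 17.337, 2.948, 115.42, -1.269, 47.226, -62.564], 'ft_force': [-0.597, -0.489, 0.795]}
{'fx': 371.64829954431775, 'fy': 371.64829954431775, 'cx': 315.4801896865265, 'cy': 239.70770826992987, 'R': array([[ 6.08439170e-02, -9.98147236e-01, -3.35129648e-04],
       [-9.72403055e-01, -5.93503890e-02,  2.25632068e-01],
       [-2.25233915e-01, -1.34024577e-02, -9.74212532e-01]]), 't': array([-0.22201247,  0.34974391,  0.50734355])}
```

View pics/w1.png

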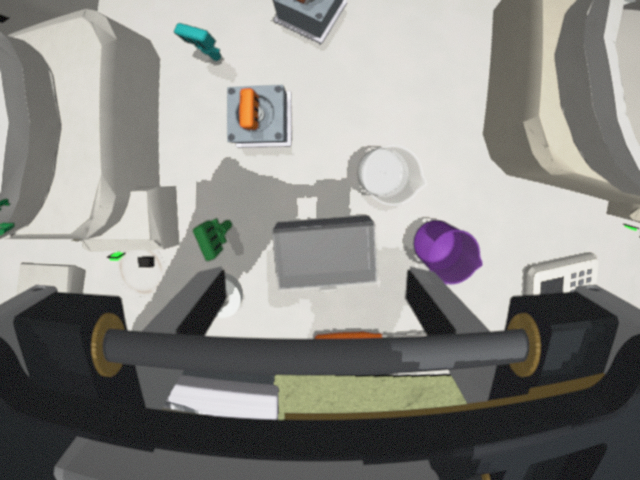

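The wrist view shows the orange paddle at (249,108) with the block around it. The beaker floor circle is at about (386,173). I'll refine both positions.

Run:
```python
from h import *
f=np.load("pics/w1.npz");p,d=f["p"],f["d"];R,t=f["R"],f["t"]
def rays(u,v):
    x=(u-f["cx"])/f["fx"];y=(v-f["cy"])/f["fy"];r=np.hypot(x,y)+1e-9
    return np.stack([x/r*np.tan(r),y/r*np.tan(r),np.ones_like(r)],-1)
v,u=np.mgrid[:480,:640].astype(float)
X=(rays(u,v)*d[...,None]-t)@R
h=cv2.cvtColor(p,cv2.COLOR_RGB2HSV); m=(h[...,0]<20)&(h[...,1]>150)&(h[...,2]>90); k=np.zeros_like(m);k[70:150,215:290]=1;m&=k
Q=X[m]; T=Q[(Q[:,2]>.103)]; print(len(Q),len(T),T.mean(0),cv2.minAreaRect((T[:,:2]*1000).astype(np.float32)))
Y=X.reshape(-1,3);Y=Y[d.ravel()>0]
B=Y[(np.hypot(Y[:,0]-.505,Y[:,1]+.132)<.06)&(abs(Y[:,2]-.064)<.004)];print("block",cv2.minAreaRect((B[:,:2]*1000).astype(np.float32)))
o=-R.T@t
def pl(uv,z):
    w=R.T@rays(np.array(float(uv[0])),np.array(float(uv[1])));return (o+w*(z-o[2])/w[2]).round(4)
print("beaker floor: wrist",pl((386,173),.002),"top",plane("top",(360.7,269),.002).round(4))
C=Y[(np.hypot(Y[:,0]-.455,Y[:,1]+.262)<.045)&(Y[:,2]>.01)&(Y[:,2]<.085)]; print("beaker cloud wrist",len(C), C.min(0) if len(C) else 0, C.max(0) if len(C) else 0)
f2=np.load("pics/top.npz"); A=cloud("top",f2["d"],f2["d"]>0)
C2=A[(np.hypot(A[:,0]-.455,A[:,1]+.262)<.045)&(A[:,2]>.01)&(A[:,2]<.085)]; print("top",len(C2), C2.min(0) if len(C2) else 0, C2.max(0) if len(C2) else 0)
a=cv2.resize(p[130:220,335:435],None,fx=4,fy=4,interpolation=cv2.INTER_CUBIC)
b=cv2.resize(f2["p"][235:305,325:405],None,fx=5,fy=5,interpolation=cv2.INTER_CUBIC)
o2=np.zeros((360,800,3),np.uint8);o2[:360,:400]=a;o2[:350,400:800]=b
cv2.imwrite("pics/bk.png",o2[:,:,::-1])
```

```text
623 533 [ 0.50449543 -0.13503795  0.10994475] ((486.3231201171875, -154.69580078125), (82.640380859375, 26.937156677246094), 46.822444915771484)
block ((505.73828125, -133.85311889648438), (54.575408935546875, 55.02020263671875), 3.746173620223999)
beaker floor: wrist [ 0.4537 -0.2739  0.002 ] top [ 0.4559 -0.2658  0.002 ]
beaker cloud wrist 3151 [ 0.42651031 -0.30009415  0.01012236] [ 0.48401538 -0.23839944  0.0750206 ]
top 1088 [ 0.42676775 -0.29796521  0.0103664 ] [ 0.483548   -0.23620194  0.07687405]
```

View pics/bk.png

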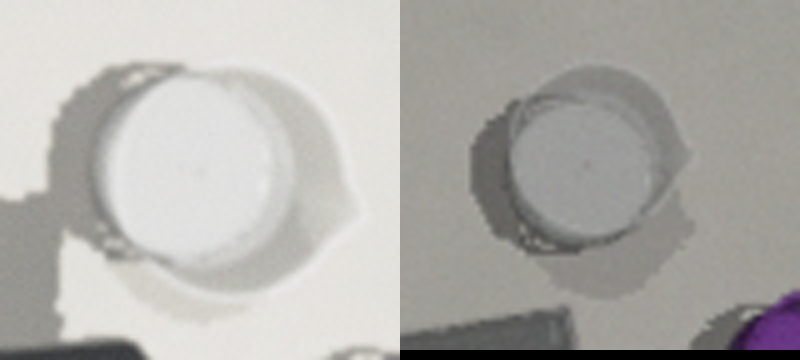

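Request:
drive_tool --rows '[[[10.6,-5.8,6],0,-0.3],[[10.6,-5.8,6],0,-0.3],[[10.6,-5.8,6],0,-0.3],[[10.6,-5.8,6],0,-0.3],[[10.6,-5.8,11],0,-0.3],[[10.6,-5.8,11],0,-0.3],[[10.6,-5.8,11],0,-0.3]]'

```text
time_s: 2.23
position: [0.4988, -0.1377, 0.1231]
orientation: [-180.0, 0.4, 2.9]
ft_force: [-0.6, -0.2, 0.4]
width: 0.0611
grip_force: 0.0
```

Run:
```python
from h import *
from bench import telemetry
s=telemetry.get_state(); print({k:np.round(s[k],4).tolist() for k in("time_s","position","orientation","joint_positions","ft_force","width")})
p,d=optics.get_image("wrist"); cv2.imwrite("pics/w2.png",p[:,:,::-1])
```

```text
{'time_s': 2.2333, 'position': [0.4988, -0.1377, 0.1231], 'orientation': [-179.956, 0.4414, 2.8585], 'joint_positions': [11.1671, 32.1423, 1.6185, 112.3525, -1.339, 35.9602, -73.5139], 'ft_force': [-0.6179, -0.2045, 0.4098], 'width': 0.0611}
```

View pics/w2.png

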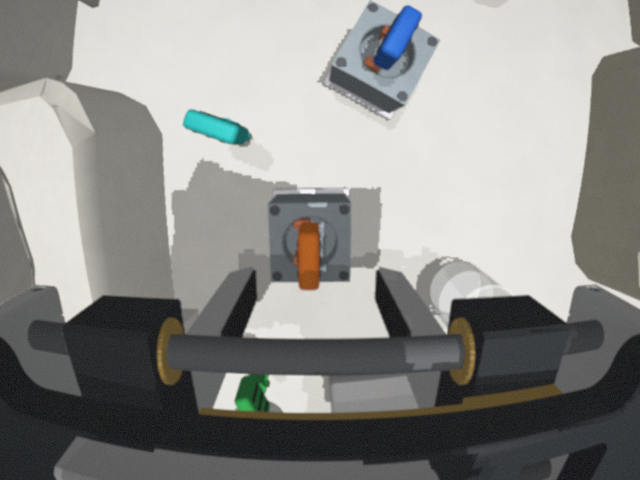

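The wrist view shows the paddle at (308,250) between the fingertips, which are centred near column 316. I'll let it settle and read the residual.

Request:
drive_tool --rows '[[[0,0,0],0,-0.3],[[0,0,0],0,-0.3],[[0,0,0],0,-0.3]]'

```text
time_s: 2.53
position: [0.5033, -0.1369, 0.1271]
orientation: [179.9, -0.2, 2.9]
ft_force: [-0.4, -0.3, 0.3]
width: 0.061
grip_force: 0.0
```

Request:
drive_tool --rows '[[[0.2,-0.3,2],-0.4,-0.3],[[0.2,-0.3,4.1],-0.4,-0.3],[[0.2,-0.3,4.1],-0.4,-0.3],[[0.2,-0.3,4.1],-0.4,-0.3],[[0.2,-0.3,4.1],-0.4,1],[[0.2,-0.3,4.1],-0.4,1],[[0.2,-0.3,4.1],-0.4,1],[[0.2,-0.3,4.1],-0.4,1],[[0.2,-0.3,4.1],-0.4,1],[[0.2,-0.3,4.1],-0.4,1],[[0.2,-0.3,4.1],-0.4,1],[[0.2,-0.3,4.1],-0.4,1]]' --force 55

```text
time_s: 3.53
position: [0.5044, -0.1329, 0.0845]
orientation: [180.0, -0.0, 3.4]
ft_force: [-1.2, -0.3, 0.8]
width: 0.0117
grip_force: 55.1
```

Request:
drive_tool --rows '[[[0,0,0],-4,1],[[0,0,0],-8,1],[[0,0,0],-12,1],[[0,0,0],-16,1],[[0,0,0],-20,1],[[0,0,0],-24,1],[[0,0,0],-28,1],[[0,0,0],-32,1],[[0,0,0],-36,1],[[0,0,0],-40,1],[[0,0,0],-44,1],[[0,0,0],-47,1],[[0,0,0],-47,1],[[0,0,0],-47,1],[[0,0,0],-47,1]]'

```text
time_s: 4.78
position: [0.5053, -0.1342, 0.0846]
orientation: [179.9, -0.0, 50.2]
ft_force: [3.5, -5.3, -1.7]
width: 0.0118
grip_force: 55.0
```

Run:
```python
from h import *
from bench import telemetry
s=telemetry.get_state(); print({k:np.round(s[k],4).tolist() for k in("time_s","position","orientation","joint_positions","ft_force","ft_torque","width")})
p,d=optics.get_image("wrist"); cv2.imwrite("pics/w3.png",cv2.resize(p[170:330,210:420],None,fx=3,fy=3)[:,:,::-1])
```

```text
{'time_s': 4.7833, 'position': [0.5053, -0.1342, 0.0846], 'orientation': [179.8705, -0.0042, 50.2459], 'joint_positions': [19.7052, 36.1794, -11.8416, 113.4291, 13.4952, 31.5724, -41.1963], 'ft_force': [3.4535, -5.3384, -1.6683], 'ft_torque': [-1.2999, -0.7005, -0.1524], 'width': 0.0118}
```

View pics/w3.png

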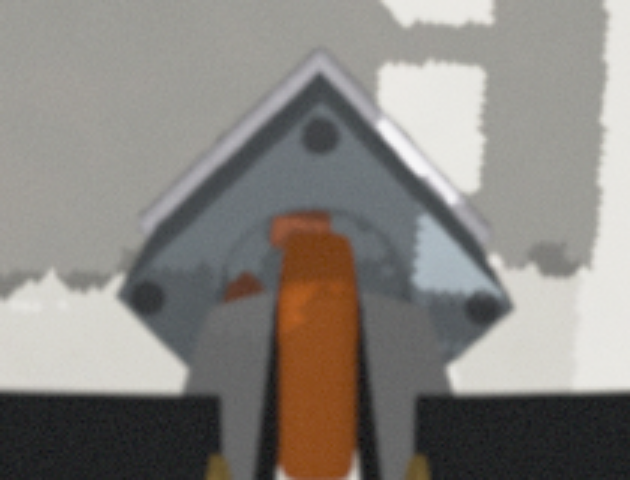

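The paddle turned with the gripper: the block now appears rotated 45° while the paddle is still square to the fingers. One copper shoe has been carried round to crop (300,230). Now I'll turn the other way.

Request:
drive_tool --rows '[[[0,0,0],5,1],[[0,0,0],10,1],[[0,0,0],15,1],[[0,0,0],20,1],[[0,0,0],25,1],[[0,0,0],30,1],[[0,0,0],35,1],[[0,0,0],40,1],[[0,0,0],45,1],[[0,0,0],50,1],[[0,0,0],55,1],[[0,0,0],60,1],[[0,0,0],65,1],[[0,0,0],70,1],[[0,0,0],75,1],[[0,0,0],80,1],[[0,0,0],85,1],[[0,0,0],90,1],[[0,0,0],94,1],[[0,0,0],94,1]]'

```text
time_s: 6.5
position: [0.5042, -0.1329, 0.0845]
orientation: [180.0, -0.0, -43.7]
ft_force: [-0.1, -2.7, 0.9]
width: 0.0113
grip_force: 55.0
```

Request:
drive_tool --rows '[[[0,0,0],0,1],[[0,0,0],0,1]]'

```text
time_s: 6.67
position: [0.5043, -0.1329, 0.0845]
orientation: [180.0, 0.0, -43.5]
ft_force: [-0.7, -2.9, 1.1]
width: 0.0116
grip_force: 55.0
```

Run:
```python
from h import *
from bench import telemetry
s=telemetry.get_state(); print({k:np.round(s[k],4).tolist() for k in("time_s","position","orientation","joint_positions","ft_force","ft_torque","width")})
p,d=optics.get_image("wrist"); cv2.imwrite("pics/w4.png",cv2.resize(p[170:330,210:420],None,fx=3,fy=3)[:,:,::-1])
```

```text
{'time_s': 6.6667, 'position': [0.5043, -0.1329, 0.0845], 'orientation': [179.9909, 0.0003, -43.5186], 'joint_positions': [2.1934, 36.6663, 14.2457, 114.016, -16.4506, 31.2271, -105.6428], 'ft_force': [-0.749, -2.9275, 1.1386], 'ft_torque': [-0.5913, 0.032, 0.1085], 'width': 0.0116}
```

View pics/w4.png

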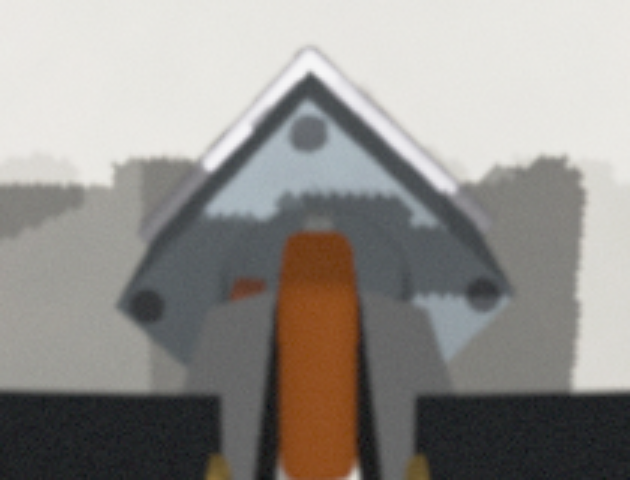

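The paddle turned fully the other way and is still square in the fingers. A copper shoe shows at crop (245,290). Next I'll return to the middle and start a gentle lift.

Request:
drive_tool --rows '[[[0,0,0],-6,1],[[0,0,0],-12,1],[[0,0,0],-18,1],[[0,0,0],-24,1],[[0,0,0],-30,1],[[0,0,0],-36,1],[[0,0,0],-42,1],[[0,0,0],-47,1],[[0,0,0],-47,1],[[0,0,0],-47,1],[[0,0,0],-47,1]]'

```text
time_s: 7.63
position: [0.5044, -0.1326, 0.0845]
orientation: [-180.0, -0.0, 3.3]
ft_force: [-0.9, -1.8, 0.4]
width: 0.0116
grip_force: 55.0
```

Request:
drive_tool --rows '[[[0,0,-0.15],0,1],[[0,0,-0.3],0,1],[[0,0,-0.45],0,1],[[0,0,-0.6],0,1],[[0,0,-0.6],0,1]]'

```text
time_s: 8.05
position: [0.5043, -0.1326, 0.0907]
orientation: [-180.0, 0.0, 3.4]
ft_force: [-0.4, -0.9, 0.4]
width: 0.0113
grip_force: 55.0
```

Request:
drive_tool --rows '[[[0,0,-0.8],0,1],[[0,0,-1.6],0,1],[[0,0,-2.4],0,1],[[0,0,-3.2],0,1],[[0,0,-4.0],0,1],[[0,0,-4.8],0,1],[[0,0,-5.6],0,1],[[0,0,-6.4],0,1],[[0,0,-7.2],0,1],[[0,0,-8.5],0,1],[[0,0,-9.5],0,1],[[0,0,-9.5],0,1],[[0,0,-9.5],0,1]]'

```text
time_s: 9.13
position: [0.5048, -0.1329, 0.186]
orientation: [180.0, -0.1, 3.4]
ft_force: [0.4, -0.2, -1.0]
width: 0.0117
grip_force: 55.0
```

Run:
```python
from h import *
from bench import telemetry
s=telemetry.get_state(); print({k:np.round(s[k],4).tolist() for k in("time_s","position","orientation","joint_positions","ft_force","ft_torque","width")})
out=[]
for n,b in(("scene",(230,170,430,310)),("top",(225,180,425,320))):
    p,d=optics.get_image(n); np.savez(f"pics/{n}2.npz",p=p,d=d)
    out.append(cv2.resize(p[b[1]:b[3],b[0]:b[2]],None,fx=2,fy=2))
    A=cloud(n,d,d>0); C=A[(np.hypot(A[:,0]-.455,A[:,1]+.267)<.042)&(A[:,2]>.012)&(A[:,2]<.078)]
    print(n,len(C),np.percentile(C,[1,99],axis=0).round(4).tolist(), "max y per low band",np.percentile(C[C[:,2]<.05],[1,99],axis=0).round(4).tolist())
cv2.imwrite("pics/lift.png",np.hstack(out)[:,:,::-1])
```

```text
{'time_s': 9.1333, 'position': [0.5048, -0.1329, 0.186], 'orientation': [179.9823, -0.0719, 3.3847], 'joint_positions': [10.4805, 26.9469, 1.7197, 108.6748, -1.1183, 44.3202, -73.8026], 'ft_force': [0.359, -0.2029, -1.0327], 'ft_torque': [0.0506, 0.0416, -0.0235], 'width': 0.0117}
scene 1071 [[0.4257, -0.2966, 0.0135], [0.4802, -0.2385, 0.072]] max y per low band [[0.4257, -0.2949, 0.0128], [0.4788, -0.2386, 0.0498]]
top 1085 [[0.4276, -0.2948, 0.0176], [0.4819, -0.2379, 0.075]] max y per low band [[0.4281, -0.2915, 0.0165], [0.4808, -0.2387, 0.0481]]
```

View pics/lift.png

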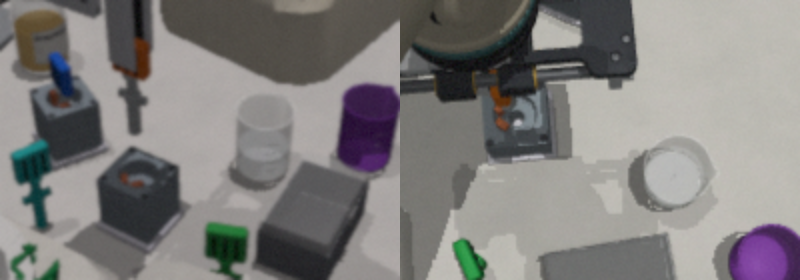

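The pin is out and hanging upright, clear of the empty block. The beaker is upright with its centre at about (0.4545,-0.267). Now I'll carry the pin over.

Request:
drive_tool --rows '[[[-1,2.2,0],0,1],[[-2,4.5,0],0,1],[[-3,6.8,0],0,1],[[-4,9,0],0,1],[[-5,11.2,0],0,1],[[-5.8,13.1,0],0,1],[[-5.8,13.1,0],0,1],[[-5.8,13.1,0],0,1],[[-5.8,13.1,0],0,1],[[-5.8,13.1,2.5],0,1],[[-5.8,13.1,2.5],0,1],[[-5.8,13.1,2.5],0,1]]'

```text
time_s: 10.23
position: [0.4537, -0.2652, 0.1596]
orientation: [-179.9, 0.1, 3.5]
ft_force: [0.3, -0.8, -0.2]
width: 0.0116
grip_force: 55.0
```

Run:
```python
from h import *
from bench import telemetry
s=telemetry.get_state(); print({k:np.round(s[k],4).tolist() for k in("time_s","position","orientation","joint_positions","ft_force","ft_torque","width")})
out=[]
for n,b in(("scene",(290,150,430,290)),("top",(300,200,440,340))):
    p,d=optics.get_image(n)
    out.append(cv2.resize(p[b[1]:b[3],b[0]:b[2]],(400,400)))
cv2.imwrite("pics/over.png",np.hstack(out)[:,:,::-1])
```

```text
{'time_s': 10.2333, 'position': [0.4537, -0.2652, 0.1596], 'orientation': [-179.8682, 0.1493, 3.5045], 'joint_positions': [26.0678, 29.4473, 1.7557, 109.469, -1.362, 41.2992, -57.8725], 'ft_force': [0.2793, -0.8453, -0.1713], 'ft_torque': [0.0213, 0.0276, -0.003], 'width': 0.0116}
```

View pics/over.png

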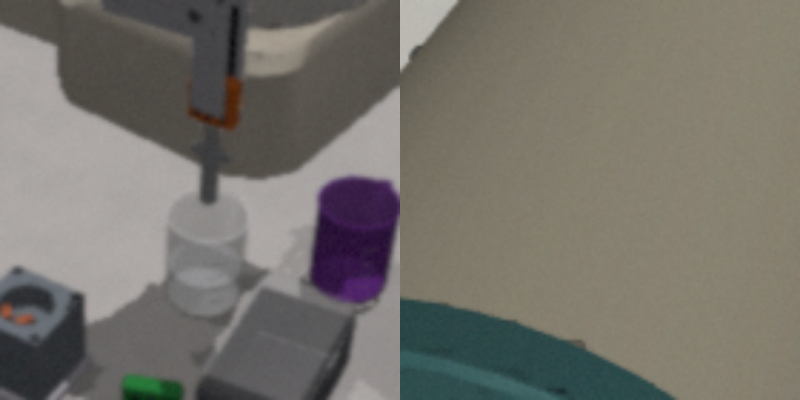

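The foot hangs over the middle of the rim at scene crop (208,200), with the rim centred at about (206,215). Lowering.

Request:
drive_tool --rows '[[[0.1,0.1,1],0,1],[[0.1,0.1,2],0,1],[[0.1,0.1,3],0,1],[[0.1,0.1,4],0,1],[[0.1,0.1,5],0,1],[[0.1,0.1,6],0,1],[[0.1,0.1,7],0,1],[[0.1,0.1,7.6],0,1],[[0.1,0.1,7.9],0,1],[[0.1,0.1,7.9],0,1],[[0.1,0.1,7.9],0,1]]'

```text
time_s: 11.25
position: [0.4554, -0.2681, 0.0815]
orientation: [180.0, -0.0, 3.4]
ft_force: [0.1, 0.5, -0.8]
width: 0.0119
grip_force: 55.0
```

Force is normal and 5 mm remain. I'll go down in fine steps.

Request:
drive_tool --rows '[[[0,0,0.1],0,1],[[0,0,0.2],0,1],[[0,0,0.3],0,1],[[0,0,0.4],0,1],[[0,0,0.4],0,1],[[0,0,0.4],0,1]]'

```text
time_s: 11.75
position: [0.4553, -0.268, 0.0775]
orientation: [180.0, -0.0, 3.4]
ft_force: [0.7, -0.5, -0.6]
width: 0.0118
grip_force: 55.0
```

Request:
drive_tool --rows '[[[0,0,0.05],0,1],[[0,0,0.1],0,1],[[0,0,0.1],0,1],[[0,0,0.1],0,1]]'

```text
time_s: 12.08
position: [0.4553, -0.268, 0.0765]
orientation: [-180.0, 0.0, 3.4]
ft_force: [0.2, 0.4, -1.4]
width: 0.0114
grip_force: 55.0
```

Request:
drive_tool --rows '[[[0,0,0.05],0,1],[[0,0,0.1],0,1],[[0,0,0.1],0,1],[[0,0,0.1],0,1]]'

```text
time_s: 12.42
position: [0.4554, -0.2681, 0.0763]
orientation: [180.0, -0.0, 3.4]
ft_force: [-1.5, 0.9, 8.0]
width: 0.0114
grip_force: 55.0
```

The foot touches the floor at 8 N. I'll ease off and release softly.

Request:
drive_tool --rows '[[[0,0,-0.07],0,1],[[0,0,-0.07],0,1],[[0,0,-0.07],0,1]]' --force 4

```text
time_s: 12.67
position: [0.4555, -0.2681, 0.0763]
orientation: [180.0, -0.0, 3.4]
ft_force: [-0.3, 0.4, 2.1]
width: 0.012
grip_force: 4.0
```

Request:
drive_tool --rows '[[[0,0,0],0,0.7],[[0,0,0],0,0.6],[[0,0,0],0,0.5],[[0,0,0],0,0.4],[[0,0,0],0,0.4],[[0,0,0],0,0.4]]'

```text
time_s: 13.17
position: [0.4553, -0.268, 0.0761]
orientation: [-180.0, 0.0, 3.4]
ft_force: [0.2, -0.3, 1.1]
width: 0.0282
grip_force: 0.0
```

Request:
drive_tool --rows '[[[0,0,-0.5],0,0.4],[[0,0,-1],0,0.4],[[0,0,-2],0,0.4],[[0,0,-3],0,0.4],[[0,0,-5],0,0.4],[[0,0,-8],0,0.4],[[0,0,-11],0,0.4],[[0,0,-11],0,0.4],[[0,0,-11],0,0.4],[[0,0,-11],0,0.4],[[0,0,-11],0,0.4]]'

```text
time_s: 14.08
position: [0.4545, -0.2676, 0.1855]
orientation: [-179.9, 0.1, 3.4]
ft_force: [-0.4, 0.2, -0.2]
width: 0.0281
grip_force: 0.0
```

Run:
```python
from h import *
from bench import telemetry
s=telemetry.get_state(); print({k:np.round(s[k],4).tolist() for k in("time_s","position","ft_force","width")})
out=[]
for n,b in(("scene",(230,170,430,310)),("wrist",(210,160,410,300))):
    p,d=optics.get_image(n)
    out.append(cv2.resize(p[b[1]:b[3],b[0]:b[2]],None,fx=2,fy=2))
cv2.imwrite("pics/end.png",np.hstack(out)[:,:,::-1])
```

```text
{'time_s': 14.0833, 'position': [0.4545, -0.2676, 0.1855], 'ft_force': [-0.3715, 0.2222, -0.1864], 'width': 0.0281}
```

View pics/end.png

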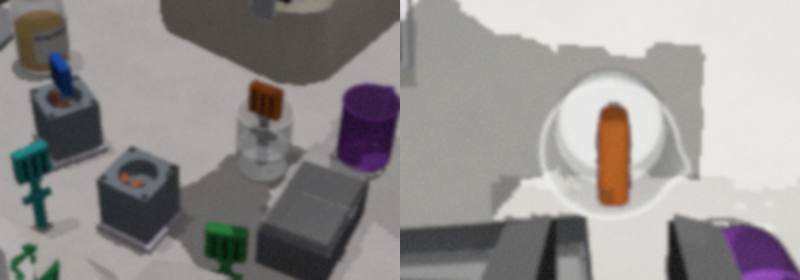

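The pin stands upright in the upright beaker at scene crop (265,120). The blue pin hasn't moved and the gripper is clear. Handing in.

```bash
python3 -c "
from bench import finish_job
print(finish_job())"
```

```text
the job is handed in; nothing more can be done
None
```

I freed the orange pin by rocking it about 47° each way, drew it straight up and stood it foot down in the upright glass beaker, leaving the blue pin alone; handed in at about 14 s, with no verdict returned.

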